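# Point out the cutter and the free place on the sheet

## Task

Show the baking class what comes next: point straight down at the star-shaped cutter lying on the table, with the fingertips over its middle and only a few centimetres above it, and stay there for about two seconds; then point in the same way at the middle of the one empty place on the baking sheet for about two seconds, and finish while still pointing there. Touch nothing, leave everything lying where it is, and travel well up (fingertips 10 cm or more above the table), so that you never come down over another cutter or over a biscuit.

Things in the scene. Friction and masses are not known exactly. Their poses are not given: they have to be found in the camera images.
- star_cutter: Tin biscuit cutter, an upright band of bare steel 2 mm thick, with a 5 mm wide rolled upper edge, in the outline of a five-pointed star, its points 37 mm from its centre, 25 mm tall, open above and below, lying flat on the table, loose. Origin: centre of the star at table level; z up, x towards one point.
- heart_cutter: The same kind of bare steel cutter in the outline of a heart, 67 mm wide, about 60 mm long, 25 mm tall, loose on the table. Origin: near its middle, at table level. A bystander.
- crescent_cutter: The same kind of bare steel cutter in the outline of a crescent moon, about 68 mm long, 25 mm tall, loose on the table. Origin: middle of its bounding box, at table level. A bystander.
- empty_place: The one empty place on the baking sheet: a printed circle 60 mm across on the brown mat with no biscuit in it. Origin: centre of the circle, on the mat's surface, 4 mm above the table. Nothing solid stands there.
- tray: Fixed baking sheet 258 x 183 mm, mat surface 4 mm and rim 9 mm above the table, with six printed circles in three rows 78 mm apart along its x and two columns 80 mm apart along its y. Origin: centre of its underside.
- biscuit1: One of five round baked biscuits, 54 mm across, 9 mm thick, loose on the other five circles of the baking sheet, its top 13 mm above the table. Origin: centre of its underside.
- biscuit2: One of five round baked biscuits, 54 mm across, 9 mm thick, loose on the other five circles of the baking sheet, its top 13 mm above the table. Origin: centre of its underside.
- biscuit3: One of five round baked biscuits, 54 mm across, 9 mm thick, loose on the other five circles of the baking sheet, its top 13 mm above the table. Origin: centre of its underside.
- biscuit4: One of five round baked biscuits, 54 mm across, 9 mm thick, loose on the other five circles of the baking sheet, its top 13 mm above the table. Origin: centre of its underside.
- biscuit5: One of five round baked biscuits, 54 mm across, 9 mm thick, loose on the other five circles of the baking sheet, its top 13 mm above the table. Origin: centre of its underside.
There are look-alikes about, which are no part of the job. Leave any turquoise look-alike of the biscuit3 alone.

How it is judged:
On the way, in this order (a step that is already met when the one before it is completed fails the run):
1. the tool points down at the star cutter from just above for 1.5 s (horizontal distance between the grasp point and star_cutter below 0.025 m and height (world z) of the grasp point between 0.047 and 0.11 m and angle between the grasp point's own z axis and vertical above 2.5 rad), for 1.5 s.
2. then the tool points down at the empty place from just above for 1.5 s (horizontal distance between the grasp point and empty_place below 0.022 m and height (world z) of the grasp point between 0.03 and 0.095 m and angle between the grasp point's own z axis and vertical above 2.5 rad), for 1.5 s.
At the end, for the whole second after the job is handed in: The tool still points down (within about 35 degrees) at the empty place: the TCP within 22 mm of its centre sideways and 30 to 95 mm above the table (for the star cutter before: within 25 mm and 47 to 110 mm). Cutters and biscuits lie within 5 mm of where they started, at rest (all of step 2 and distance of each of star_cutter, heart_cutter, crescent_cutter, biscuit1, biscuit2, biscuit3, biscuit4, biscuit5 from where it was at the start of the episode below 0.005 m and linear speed of each of star_cutter, heart_cutter, crescent_cutter, biscuit1, biscuit2, biscuit3, biscuit4, biscuit5 below 0.02 m/s); the robot touches nothing.
It fails at once if the robot touches anything (more than 0.5 N) (contact force between any of the fingers, the arm and anything else above 0.5 N).
It fails at once if a cutter or a biscuit is moved, lifted or carried (more than 5 mm) (distance of any of star_cutter, heart_cutter, crescent_cutter, biscuit1, biscuit2, biscuit3, biscuit4, biscuit5 from where it was at the start of the episode above 0.005 m).
It fails at once if the tool comes down over another cutter (TCP within 22 mm of its origin sideways and lower than 110 mm) ((horizontal distance between the grasp point and heart_cutter below 0.022 m and height (world z) of the grasp point below 0.11 m) or (horizontal distance between the grasp point and crescent_cutter below 0.022 m and height (world z) of the grasp point below 0.11 m)).
It fails at once if the tool comes down over a biscuit (TCP within 22 mm of its centre sideways and lower than 95 mm) ((horizontal distance between the grasp point and biscuit1 below 0.022 m and height (world z) of the grasp point below 0.095 m) or (horizontal distance between the grasp point and biscuit2 below 0.022 m and height (world z) of the grasp point below 0.095 m) or (horizontal distance between the grasp point and biscuit3 below 0.022 m and height (world z) of the grasp point below 0.095 m) or (horizontal distance between the grasp point and biscuit4 below 0.022 m and height (world z) of the grasp point below 0.095 m) or (horizontal distance between the grasp point and biscuit5 below 0.022 m and height (world z) of the grasp point below 0.095 m)).
It also fails if it takes over 40 s, if anything falls off the work surface, if the arm or the gripper's body presses on something with over 40 N, if the wrist force passes 120 N, or if a joint passes its speed limit or range.

## Robot

A 7-joint arm with a two-finger parallel gripper is mounted at the origin on the work surface. World frame = base frame: x ahead of the robot, y to its left, z up, the work surface at z = 0. Lengths are in m, angles in rad, forces in N, time in s.
With the tool pointing down it reaches from about 0.4 to 0.9 m from the base axis. Payload 5.5 kg.
Tool frame: the origin (TCP) lies between the finger pads, 19 mm behind the fingertips; this is the grasp point; z points along the fingers, y is the line along which they close (so a half turn about z gives the same grasp; the last joint's range is limited). The gripper opens to 85 mm and grips with 20 to 120 N. Pads are 22 mm wide; open, the fingers measure 114 mm over their backs; the gripper's body (76 mm by 85 mm) begins 54 mm behind the grasp point. The pads swing forward as they close: fully open they stand 13 mm farther back than shut.
Start: joints at [-1.021, 0.501, -0.427, 1.55, 0.221, 1.138, -0.21], TCP at [0.184, 0.623, 0.25] pointing down, gripper open.
Joint ranges: [-2.88, 2.88], [-0.31, 2.03], [-1.54, 1.56], [0.2, 2.42], [-1.41, 4.55], [0.19, 2.02], [-2.57, 2.57]. Speed limits (rad/s): [2.57, 2.57, 3.14, 3.14, 3.14, 3.14, 3.14].

## Interface

Orientations are given as a 3x3 rotation matrix whose columns are the frame's x, y, z axes.
In Python, from bench import readout, cams, ticket gives the robot as it stands. The module is installed in compiled form; this text tells all that it offers.
- The arm moves only by the tool send_rows, never from a script. Its argument "deltas" is a list of rows, each a list of 2 entries, a list of its own where there are three numbers: the shift along the world's x, y, z in mm, then the turn, a rotation vector about the world's x, y, z in degrees. In form: [[[dx, dy, dz], [wx, wy, wz]], ...]. A call has exactly 8 rows; each row is the pose to reach, as a shift and turn from the pose commanded when the call began; what a row does not reach only later rows make up. A row lasts 1/12 s, in which the tool goes at most 41.7 mm and 7.16 degrees, less where a joint would pass 70% of its speed; a pose out of reach is approached as far as the arm can. A call with a gripper value outside its range is refused whole. "jaw" is the finger opening in mm, from 0 to 85.4, set as the call begins (left out, the last holds). The fingers move at their own pace and stop on an object; "squeeze" is the grip in N (left out, the last holds). Time passes only in rows, so rows that repeat a pose let the fingers close, or fill a call up. It gives the time, the measured TCP pose, the force, the opening and the grip force at its end, in the units of the state.
- readout.get_state(): the state, without advancing time (a new reading comes with each control period).
- cams.capture(name): name is "side" or "top"; returns a dict with "image" (400x640x3 uint8, red, green, blue), "fx", "fy", "cx", "cy" (pixels), "origin" and "attitude" of the camera in the world. Camera axes: x right, y up, looking along -z (the intrinsics and any distortion apply to the point x, -y, -z); pixel columns grow to the right and rows downward; lengths in m; the calibration is good to about 2 mm. A picture is of the moment at which its call begins. There is no depth.
- ticket.hand_in(): hands the job in; it is judged then, once.
Trained networks look in a picture, given as the dict that the camera call returned (one of the last four; its "shot" number tells which), for a name from the list of things; names that differ only in an ending like _2 or _b are one class to them, and where a whole thing is asked for, a point or a joint stands for the part that bears it (a point fixed in the world has none). Each returns a list of dicts, best first, with "confidence" (0 to 1); they miss things now and then, are a little off and sometimes report something else, mostly with a low value. They report only what shows in the picture. A call takes as long as a camera call. They do not tell look-alikes from the thing itself.
- cams.search_frame(picture, label): "uv" ([column, row] in pixels, amid what is visible of it).
- cams.regions_of(picture, label): "mask" (400x640 bool, what is visible of it) and "uv" ([column, row] in pixels, amid what is visible of it).
- cams.spot_point(picture, label): "uv" ([column, row] in pixels: a listed point, or the origin of a listed thing).
The state is a dict: "t": time; "joints": joint angles; "joint_velocities": joint speeds; "tau": joint torques, N m; "ee_pos": TCP position; "tool_rot": TCP orientation; "ft_force": force on the tool from outside, world axes, zero at the start; "moment": the same for the moment, N m; "grip_width": finger opening in m; "grasp_force": force on a finger pad.
Only numpy, scipy, OpenCV 4.12 (cv2) and the standard library are available. Lean on these libraries where they do the work, as an engineer would, in place of code of your own. Each camera call takes 0.05 s, during which the arm holds its last target. There are 200 camera calls.

## Working session

There is one attempt and no reset: what is moved stays moved. The work goes in short steps, Python scripts to look and compute and a tool call to move; the robot and the scene stay as the last step left them, time stands still between calls to the robot, and variables do not carry over. Pictures are saved under pics/ and viewed, at most 10 in all, crops included, and the job is handed in when it is done.

Besides the shell and the picture viewer there is one more tool, called after "Emit:" by a JSON object that holds its "op" and its "data". send_rows: Moves the arm, as the interface text tells. Its arguments: {"type":"object","properties":{"deltas":{"type":"array","items":{"type":"array"}},"jaw":{"type":"number"},"squeeze":{"type":"number"}},"required":["deltas"]}

```bash
mkdir -p pics; cat > h.py <<'E'
import numpy as np, cv2
from bench import readout, cams, ticket
def ray(p,uv):
    d=np.array([(uv[0]-p["cx"])/p["fx"],-(uv[1]-p["cy"])/p["fy"],-1.]); return np.array(p["attitude"])@d
def onz(p,uv,z):
    o=np.array(p["origin"]); d=ray(p,uv); return o+d*(z-o[2])/d[2]
E
python3 - <<'E'
from h import *
for n in("top","side"):
    p=cams.capture(n); cv2.imwrite(f"pics/{n}0.png",p["image"][:,:,::-1])
    print(n,[k for k in p if k!="image"],np.round(p["origin"],3))
    for l,z in(("star_cutter",0),("heart_cutter",0),("crescent_cutter",0),("empty_place",.004),("tray",0),("biscuit1",.004)):
        for r in cams.spot_point(p,l)[:7]: print(l,round(r["confidence"],2),np.round(r["uv"],0),np.round(onz(p,r["uv"],z),3)[:2])
s=readout.get_state();print(s["t"],s["ee_pos"],s["tool_rot"])
E
```

```text
top ['fx', 'fy', 'cx', 'cy', 'origin', 'attitude', 'shot'] [0.318 0.015 1.076]
heart_cutter 0.72 [218. 212.] [0.443 0.283]
crescent_cutter 0.77 [262. 146.] [0.618 0.18 ]
empty_place 0.96 [419. 188.] [ 0.516 -0.227]
tray 0.65 [407. 182.] [ 0.531 -0.198]
tray 0.35 [265. 143.] [0.625 0.173]
biscuit1 0.89 [431. 158.] [ 0.593 -0.259]
biscuit1 0.86 [386. 210.] [ 0.455 -0.141]
biscuit1 0.84 [391. 179.] [ 0.536 -0.156]
biscuit1 0.78 [375. 263.] [ 0.322 -0.115]
biscuit1 0.61 [398. 152.] [ 0.608 -0.174]
biscuit1 0.57 [414. 218.] [ 0.439 -0.214]
biscuit1 0.25 [296. 200.] [0.476 0.088]
side ['fx', 'fy', 'cx', 'cy', 'origin', 'attitude', 'shot'] [ 0.324 -0.632  0.576]
star_cutter 0.66 [306. 199.] [0.473 0.092]
heart_cutter 0.85 [286. 160.] [0.453 0.288]
crescent_cutter 0.91 [351. 173.] [0.622 0.179]
tray 0.6 [363. 280.] [ 0.528 -0.191]
biscuit1 0.96 [396. 261.] [ 0.612 -0.162]
biscuit1 0.92 [323. 265.] [ 0.46  -0.137]
biscuit1 0.76 [406. 297.] [ 0.593 -0.251]
biscuit1 0.72 [362. 263.] [ 0.538 -0.152]
biscuit1 0.69 [324. 295.] [ 0.443 -0.212]
biscuit1 0.64 [252. 269.] [ 0.317 -0.116]
0.7 [0.18385773 0.62347276 0.25005678] [[-9.59156783e-01  2.82874998e-01  2.12467450e-05]
 [ 2.82874999e-01  9.59156777e-01  1.08757591e-04]
 [ 1.03858438e-05  1.10325754e-04 -9.99999994e-01]]
```

View pics/top0.png

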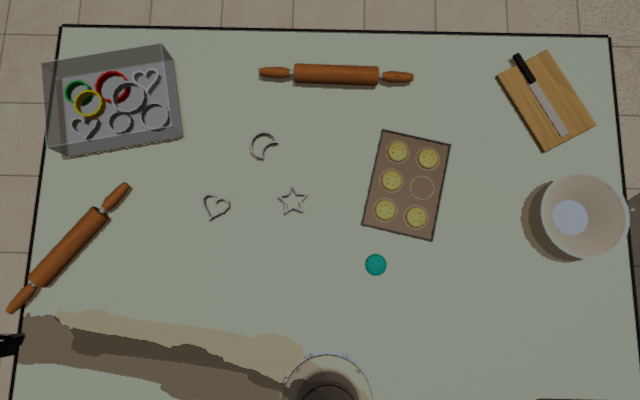

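View pics/side0.png

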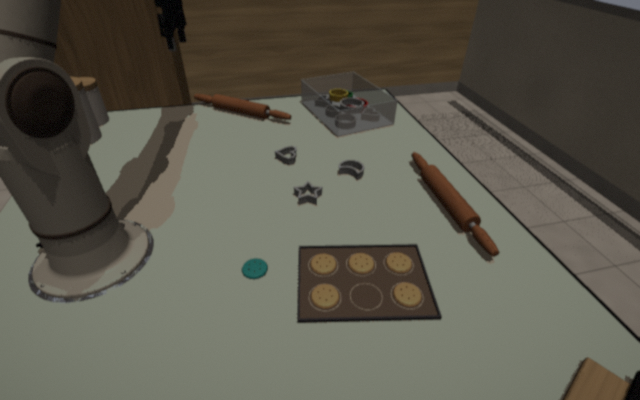

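The top view shows the star at about (292,202), the heart at (217,207) and the crescent at (263,146). The empty circle is at (422,188), with biscuits on the other five. The turquoise disc at (375,265) is the look-alike. In the side view the star is at (307,194) and the empty circle at (366,297). Next I'll triangulate both targets.

```bash
python3 - <<'E'
from h import *
P={n:cams.capture(n) for n in("top","side")}
px={"star":((292,202),(307,194)),"empty":((422,188),(366,297))}
for l in("star_cutter","empty_place"):
    for n in P:
        for r in cams.regions_of(P[n],l)[:2]:
            v,u=np.nonzero(r["mask"]); print(l,n,round(r["confidence"],2),np.round(r["uv"],1),"bbox mid",(u.min()+u.max())/2,(v.min()+v.max())/2)
for k,(a,b) in px.items():
    A=[];o=[]
    for n,uv in zip(P,(a,b)):
        d=ray(P[n],uv);d/=np.linalg.norm(d);M=np.eye(3)-np.outer(d,d);A.append(M);o.append(M@np.array(P[n]["origin"]))
    print(k,"tri",np.round(np.linalg.solve(sum(A),sum(o)),3))
    z=.022 if k=="star" else .004
    for n,uv in zip(P,(a,b)): print(n,np.round(onz(P[n],uv,z),3))
E
```

```text
star_cutter top 0.59 [216.8 201.2] bbox mid 215.0 207.0
star_cutter top 0.51 [294.6 195.1] bbox mid 292.0 198.5
star_cutter side 0.73 [310.7 193.3] bbox mid 307.5 192.0
star_cutter side 0.32 [366.5 298.9] bbox mid 366.0 296.0
empty_place top 0.8 [416.  183.9] bbox mid 421.0 187.5
empty_place side 0.62 [366.6 298.3] bbox mid 365.5 296.0
empty_place side 0.17 [290.  156.9] bbox mid 285.0 154.5
star tri [0.473 0.096 0.011]
top [0.469 0.095 0.022]
side [0.474 0.082 0.022]
empty tri [ 0.516 -0.235  0.006]
top [ 0.515 -0.235  0.004]
side [ 0.519 -0.234  0.004]
```

Emit:
{"op": "send_rows", "data": {"deltas": [[[10,-18,0],[0,0,0]],[[30,-52,0],[0,0,0]],[[50,-87,0],[0,0,0]],[[70,-122,0],[0,0,0]],[[88,-155,0],[0,0,0]],[[105,-185,0],[0,0,0]],[[118,-208,0],[0,0,0]],[[120,-212,0],[0,0,0]]], "jaw": 0}}

```text
t: 1.67
ee_pos: [0.3075, 0.4063, 0.2499]
tool_rot: [[-0.957, 0.29, 0.002], [0.29, 0.957, -0.003], [-0.003, -0.002, -1.0]]
ft_force: [-0.4, -0.5, 0.2]
grip_width: -0.0004
grasp_force: 0.0
```

Emit:
{"op": "send_rows", "data": {"deltas": [[[10,-18,0],[0,0,0]],[[29,-54,0],[0,0,0]],[[48,-90,0],[0,0,0]],[[67,-125,0],[0,0,0]],[[86,-160,0],[0,0,0]],[[105,-196,0],[0,0,0]],[[124,-231,0],[0,0,0]],[[140,-262,0],[0,0,0]]]}}

```text
t: 2.33
ee_pos: [0.445, 0.1475, 0.2505]
tool_rot: [[-0.959, 0.283, 0.001], [0.283, 0.959, 0.0], [-0.001, 0.0, -1.0]]
ft_force: [1.0, 0.0, 0.1]
grip_width: 0.0001
grasp_force: 0.0
```

Emit:
{"op": "send_rows", "data": {"deltas": [[[15,-28,0],[0,0,0]],[[25,-47,0],[0,0,0]],[[29,-54,-5],[0,0,0]],[[29,-54,-25],[0,0,0]],[[29,-54,-50],[0,0,0]],[[29,-54,-75],[0,0,0]],[[29,-54,-90],[0,0,0]],[[29,-54,-100],[0,0,0]]]}}

```text
t: 3.0
ee_pos: [0.4712, 0.0968, 0.1479]
tool_rot: [[-0.96, 0.281, -0.003], [0.281, 0.96, 0.0], [0.003, -0.001, -1.0]]
ft_force: [0.1, 0.4, -0.3]
grip_width: 0.0002
grasp_force: 0.0
```

```bash
python3 - <<'E'
from h import *
s=readout.get_state();print(s["t"],s["ee_pos"])
p=cams.capture("top");a=cv2.resize(p["image"][120:280,200:420,::-1],None,fx=2.5,fy=2.5,interpolation=cv2.INTER_CUBIC)
q=cams.capture("side");b=cv2.resize(q["image"][110:270,230:450,::-1],None,fx=2.5,fy=2.5,interpolation=cv2.INTER_CUBIC)
cv2.imwrite("pics/star1.png",b);cv2.imwrite("pics/star1t.png",a)
E
```

```text
3.0 [0.47117784 0.09680654 0.14788328]
```

View pics/star1.png

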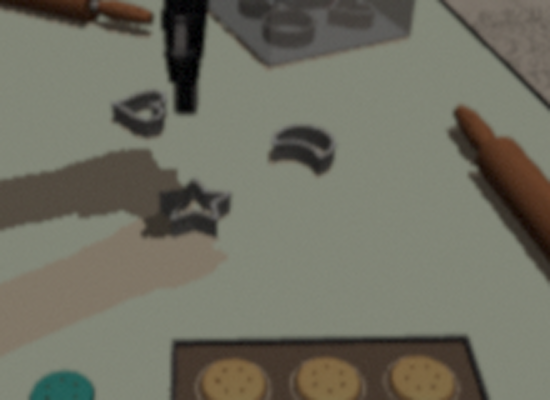

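The fingers are above the star, with the tip at crop pixel (185,110) and the star at (193,210), and nothing has been touched. Next I'll descend to about 78 mm and hold.

Emit:
{"op": "send_rows", "data": {"deltas": [[[1,-2,-10],[0,0,0]],[[1,-2,-25],[0,0,0]],[[1,-2,-40],[0,0,0]],[[1,-2,-55],[0,0,0]],[[1,-2,-65],[0,0,0]],[[1,-2,-70],[0,0,0]],[[1,-2,-72],[0,0,0]],[[1,-2,-72],[0,0,0]]]}}

```text
t: 3.77
ee_pos: [0.4741, 0.0936, 0.0781]
tool_rot: [[-0.959, 0.283, 0.0], [0.283, 0.959, 0.0], [-0.0, 0.0, -1.0]]
ft_force: [-0.4, -0.2, 0.2]
grip_width: -0.0
grasp_force: 0.0
```

```bash
python3 - <<'E'
from h import *
q=cams.capture("side");b=cv2.resize(q["image"][110:270,230:450,::-1],None,fx=2.5,fy=2.5,interpolation=cv2.INTER_CUBIC)
cv2.imwrite("pics/star2.png",b)
E
```

```text
(no output)
```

View pics/star2.png

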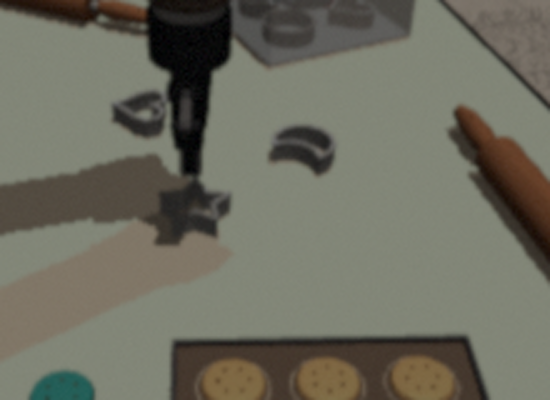

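Emit:
{"op": "send_rows", "data": {"deltas": [[[0,0,0],[0,0,0]],[[0,0,0],[0,0,0]],[[0,0,0],[0,0,0]],[[0,0,0],[0,0,0]],[[0,0,0],[0,0,0]],[[0,0,0],[0,0,0]],[[0,0,0],[0,0,0]],[[0,0,0],[0,0,0]]]}}

```text
t: 4.48
ee_pos: [0.4738, 0.0934, 0.078]
tool_rot: [[-0.959, 0.283, -0.0], [0.283, 0.959, 0.0], [0.0, 0.0, -1.0]]
ft_force: [-0.8, -0.4, 0.8]
grip_width: -0.0001
grasp_force: 0.0
```

Emit:
{"op": "send_rows", "data": {"deltas": [[[0,0,0],[0,0,0]],[[0,0,0],[0,0,0]],[[0,0,0],[0,0,0]],[[0,0,0],[0,0,0]],[[0,0,0],[0,0,0]],[[0,0,0],[0,0,0]],[[0,0,0],[0,0,0]],[[0,0,0],[0,0,0]]]}}

```text
t: 5.15
ee_pos: [0.4739, 0.0935, 0.078]
tool_rot: [[-0.959, 0.283, 0.0], [0.283, 0.959, 0.0], [0.0, 0.0, -1.0]]
ft_force: [0.2, 0.0, -0.9]
grip_width: 0.0
grasp_force: 0.0
```

Emit:
{"op": "send_rows", "data": {"deltas": [[[0,0,0],[0,0,0]],[[0,0,0],[0,0,0]],[[0,0,0],[0,0,0]],[[0,0,0],[0,0,0]],[[0,0,0],[0,0,0]],[[0,0,0],[0,0,0]],[[0,0,0],[0,0,0]],[[0,0,0],[0,0,0]]]}}

```text
t: 5.82
ee_pos: [0.4738, 0.0935, 0.078]
tool_rot: [[-0.959, 0.283, 0.0], [0.283, 0.959, 0.0], [0.0, 0.0, -1.0]]
ft_force: [-0.3, -0.4, -0.0]
grip_width: 0.0001
grasp_force: 0.0
```

The tip at (191,175) stands a few centimetres over the star's middle, and I held there for 2 s. Now up, across and down over the empty place.

Emit:
{"op": "send_rows", "data": {"deltas": [[[0,0,15],[0,0,0]],[[0,0,45],[0,0,0]],[[0,0,80],[0,0,0]],[[0,0,105],[0,0,0]],[[2,-10,118],[0,0,0]],[[5,-35,120],[0,0,0]],[[9,-70,120],[0,0,0]],[[13,-105,120],[0,0,0]]]}}

```text
t: 6.48
ee_pos: [0.4872, -0.0118, 0.1988]
tool_rot: [[-0.96, 0.28, 0.002], [0.28, 0.96, 0.0], [-0.002, 0.001, -1.0]]
ft_force: [0.9, -0.4, -0.1]
grip_width: 0.0
grasp_force: 0.0
```

Emit:
{"op": "send_rows", "data": {"deltas": [[[4,-35,0],[0,0,0]],[[9,-70,0],[0,0,0]],[[13,-105,0],[0,0,0]],[[18,-140,0],[0,0,0]],[[22,-175,0],[0,0,0]],[[26,-205,0],[0,0,0]],[[28,-220,0],[0,0,0]],[[29,-223,0],[0,0,0]]]}}

```text
t: 7.15
ee_pos: [0.5151, -0.2392, 0.1979]
tool_rot: [[-0.957, 0.288, -0.0], [0.288, 0.957, -0.002], [-0.0, -0.002, -1.0]]
ft_force: [-0.0, 0.1, 0.3]
grip_width: -0.0003
grasp_force: 0.0
```

Emit:
{"op": "send_rows", "data": {"deltas": [[[0,0,0],[0,0,0]],[[0,0,0],[0,0,0]],[[0,0,-15],[0,0,0]],[[0,0,-30],[0,0,0]],[[0,0,-50],[0,0,0]],[[0,0,-70],[0,0,0]],[[0,0,-80],[0,0,0]],[[0,0,-80],[0,0,0]]]}}

```text
t: 7.82
ee_pos: [0.5143, -0.2318, 0.1157]
tool_rot: [[-0.96, 0.28, -0.005], [0.28, 0.96, 0.003], [0.005, 0.001, -1.0]]
ft_force: [-0.8, -0.9, -0.3]
grip_width: 0.0004
grasp_force: 0.0
```

```bash
python3 - <<'E'
from h import *
q=cams.capture("side");b=cv2.resize(q["image"][180:340,260:480,::-1],None,fx=2.5,fy=2.5,interpolation=cv2.INTER_CUBIC)
cv2.imwrite("pics/e1.png",b)
E
```

```text
(no output)
```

View pics/e1.png

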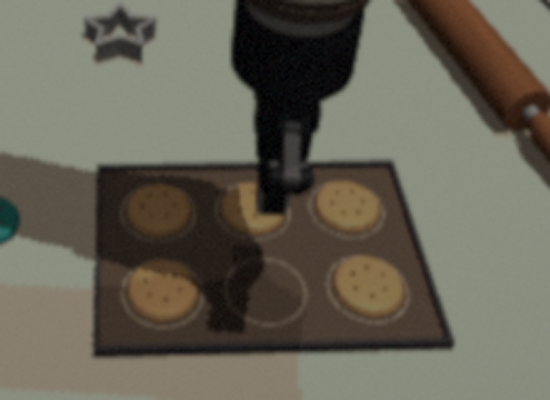

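The tip at (272,210) hangs about 10 cm above the empty circle at (266,292), consistent with being over its middle. The biscuits haven't moved. Now I'll descend to about 71 mm and hold.

Emit:
{"op": "send_rows", "data": {"deltas": [[[0,0,-5],[0,0,0]],[[0,0,-15],[0,0,0]],[[0,0,-27],[0,0,0]],[[0,0,-37],[0,0,0]],[[0,0,-44],[0,0,0]],[[0,0,-47],[0,0,0]],[[0,0,-47],[0,0,0]],[[0,0,-47],[0,0,0]]]}}

```text
t: 8.53
ee_pos: [0.5157, -0.2346, 0.0708]
tool_rot: [[-0.959, 0.283, -0.001], [0.283, 0.959, 0.0], [0.001, 0.0, -1.0]]
ft_force: [0.8, -0.2, 0.4]
grip_width: 0.0
grasp_force: 0.0
```

```bash
python3 - <<'E'
from h import *
q=cams.capture("side");b=cv2.resize(q["image"][180:340,260:480,::-1],None,fx=2.5,fy=2.5,interpolation=cv2.INTER_CUBIC)
cv2.imwrite("pics/e2.png",b)
E
```

```text
(no output)
```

View pics/e2.png

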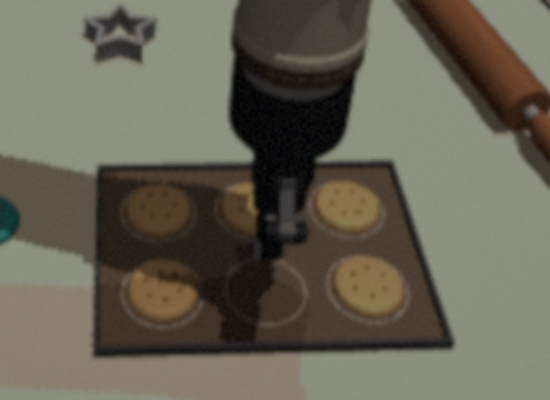

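Emit:
{"op": "send_rows", "data": {"deltas": [[[0,0,0],[0,0,0]],[[0,0,0],[0,0,0]],[[0,0,0],[0,0,0]],[[0,0,0],[0,0,0]],[[0,0,0],[0,0,0]],[[0,0,0],[0,0,0]],[[0,0,0],[0,0,0]],[[0,0,0],[0,0,0]]]}}

```text
t: 9.25
ee_pos: [0.5158, -0.2345, 0.071]
tool_rot: [[-0.959, 0.283, -0.0], [0.283, 0.959, 0.0], [0.0, -0.0, -1.0]]
ft_force: [0.2, 0.0, -0.2]
grip_width: 0.0
grasp_force: 0.0
```

Emit:
{"op": "send_rows", "data": {"deltas": [[[0,0,0],[0,0,0]],[[0,0,0],[0,0,0]],[[0,0,0],[0,0,0]],[[0,0,0],[0,0,0]],[[0,0,0],[0,0,0]],[[0,0,0],[0,0,0]],[[0,0,0],[0,0,0]],[[0,0,0],[0,0,0]]]}}

```text
t: 9.92
ee_pos: [0.5158, -0.2346, 0.071]
tool_rot: [[-0.959, 0.283, -0.0], [0.283, 0.959, 0.0], [0.0, 0.0, -1.0]]
ft_force: [0.3, 0.1, 0.3]
grip_width: 0.0001
grasp_force: 0.0
```

Emit:
{"op": "send_rows", "data": {"deltas": [[[0,0,0],[0,0,0]],[[0,0,0],[0,0,0]],[[0,0,0],[0,0,0]],[[0,0,0],[0,0,0]],[[0,0,0],[0,0,0]],[[0,0,0],[0,0,0]],[[0,0,0],[0,0,0]],[[0,0,0],[0,0,0]]]}}

```text
t: 10.58
ee_pos: [0.5158, -0.2345, 0.071]
tool_rot: [[-0.959, 0.283, -0.0], [0.283, 0.959, 0.0], [0.0, 0.0, -1.0]]
ft_force: [-0.2, 0.1, -1.1]
grip_width: -0.0005
grasp_force: 0.0
```

The tip at (268,255) is about 5 cm above the empty circle's centre at (266,292), and nothing has moved. I'll hand in.

```bash
python3 -c "
from bench import ticket
print(ticket.hand_in())"
```

```text
the job is handed in; nothing more can be done
None
```

I pointed at the star cutter and then at the empty place on the baking sheet, holding about 2 s over each, and handed the job in still pointing at the empty place; nothing looked touched or moved in the pictures, but the hand-in gave no verdict.

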